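# Take the long comb out of the clamped top tray

### The job

Turn the clamp knob beside the top tray anticlockwise through its full quarter turn to free the half cover, slide that cover fully open, then take the long wooden comb by its handle and, as the opening is shorter than the comb, tilt it and draw it out. Finish while still holding the comb still in the gripper, clear of everything else, with every part of it at least 5 cm above the tray's cover. Leave the knob turned and the cover open, and do not disturb the nail clipper in the tray or the things on the table.

Things in the scene. Friction and masses are not known exactly. Their poses are not given: they have to be found in the camera images.
- tower: Fixed tower of four clear trays, 250 (x) x 130 (y) mm. Origin: centre of its underside, on the table; z up; +x points to its far end, away from the robot (yawed up to 0.3 rad). Top tray: from z = 126, 4 mm walls, rim at z = 176 mm. Its near half (x -125 to 0) is roofed for good by a fixed clear cover, z 176-179 mm; its far half by the sliding cover, z 181-185 mm.
- tray_floor (a point): Centre of the top tray's inner floor, on the tower's axis at z = 130 mm; axes as the tower's. Inner size 242 (x) x 122 (y) mm, 46 mm deep to the rim. With the sliding cover fully open the way out is the opening x +6 to +121 mm, full inner width.
- cover (a joint): Clear sliding half cover: 0 shut (over x 0 to +124 mm of the tower), grows as it slides along the tower's -x, over the fixed half, to its stop at 0.118 m (fully open). Drags with about 1.5 N, stays where left. A grey ear on its +y edge at its near end (z 181-189 mm, out to y = 75 mm) runs into the clamp's tongue after some 6 mm unless the clamp is freed; force does not get it past.
- cover_handle (a point): Centre of the upright grey handle bar on the sliding cover: 12 mm thick along the tower's x, 50 mm long along y, 25 mm high above the cover (z 185-210 mm over the table, this point at 197.5). With the cover shut it lies at tower x = +25 mm, y = 0; it moves with the cover. Can be pinched across x from above.
- clamp (a joint): Clamp knob's turn, rad, about a vertical axis, anticlockwise seen from above positive. 0 (starts 0 to 0.12): its tongue bars the cover's ear. Stop at 1.57, a quarter turn: tongue swung outward (+y), cover free. Friction about 0.05 N m; stays where left.
- clamp_grip (a point): Centre of the clamp knob's upright grey grip bar, on its axis: tower x = -48, y = +85, z = 204.5 mm, outside the +y wall. Bar 40 mm long, 12 mm thick, z 192-217 mm. Axes turn with the knob; at joint value 0 they are parallel to the tower's. The bar's length runs along its y: fingers close along its x. Under it a 10 mm thick tongue, 39 mm long (z 181-191 mm), over a 36 mm square bracket.
- comb: Loose long wooden comb with handle, about 70 g, flat on the top tray's floor, roughly along the tower's x. 205 mm long. Origin: centre of its underside; x along the comb to the handle's end, z up. Handle x 0 to +102 mm, 20 wide, 16 thick, lies below the sliding cover; toothed part x -102 to 0 mm, 36 wide, 9 thick, below the fixed one.
- comb_grip (a point): Point in the comb's handle, 65 mm from the comb's origin towards the handle's end, 8 mm above the underside; a good place to grip across the 20 mm width (comb's y).
- comb_handle_end (a point): Centre of the handle's end face, comb x = +102.5 mm.
- comb_tooth_end (a point): Centre of the toothed part's end face, comb x = -102.5 mm.
- clipper: Bystander: steel nail clipper, 60 x 13 x 12 mm, lying in the top tray beside the comb on the -y side, under the sliding cover. Origin: centre of its underside.
- trinket_pot: Bystander: turquoise ceramic lidded pot, 86 mm wide, 81 mm high; on the table. Origin: centre of its underside.
- hairbrush: Bystander: wooden hairbrush with a round head, 160 mm long, 28 mm high; on the table. Origin: under the head.
- mirror: Bystander: folded red plastic hand mirror, 92 mm wide disc, 16 mm high; on the table. Origin: centre of its underside.
- polish_a: Bystander: nail polish bottle, 28 mm wide, 62 mm high. Origin: centre of its underside.
- polish_b: Bystander: nail polish bottle, 28 mm wide, 62 mm high. Origin: centre of its underside.
- cream_jar: Bystander: white cream jar, 60 mm wide, 45 mm high. Origin: centre of its underside.

How it is judged:
By the outcome, as a careful person would: the job done as asked, in the order asked, and still so for the second after the job is handed in, while the arm keeps its last pose, push and grip.
It also fails if it takes over 56 s, if anything falls off the work surface, if the arm or the gripper's body presses on something with over 40 N, if the wrist force passes 120 N, or if a joint passes its speed limit or range.

### The arm

A 6-joint arm with a two-finger parallel gripper is mounted at the origin on the work surface. World frame = base frame: x ahead of the robot, y to its left, z up, the work surface at z = 0. Lengths are in m, angles in rad, forces in N, time in s.
With the tool pointing down it reaches from about 0.3 to 0.875 m from the base axis. Payload 4.2 kg.
Tool frame: the origin (TCP) lies between the finger pads; the fingertips stand 19 mm ahead of it and the grasp point (between the pads) is the TCP; z points along the fingers, y is the line along which they close (so a half turn about z gives the same grasp; the last joint's range is limited). The gripper opens to 85 mm and grips with 20 to 120 N. Pads are 22 mm wide; open, the fingers measure 114 mm over their backs; the gripper's body (76 mm by 85 mm) begins 54 mm behind the grasp point. The pads swing forward as they close: fully open they stand 13 mm farther back than shut.
Start: joints at [1.139, 0.32, 1.565, -0, 1.257, -0.02], TCP at [0.23, 0.527, 0.25] pointing down, gripper open.
Joint ranges: [-3.11, 3.11], [-0.84, 2.01], [0.21, 2.61], [-1.34, 4.49], [0.05, 2.63], [-2.56, 2.56]. Speed limits (rad/s): [2.57, 2.57, 3.14, 3.14, 3.14, 3.14].

### API

Orientations are given as a rotation vector (axis times angle).
In Python, from workcell import * gives the robot as it stands.
- The arm moves only by the tool jog_arm, never from a script. Its argument "moves" is a list of rows, each an object with "dp": the shift along the tool's x, y, z in shares of 0.75 m (1.0 is 0.75 m), a list of three; "roll": the turn about the tool's z in normalised numbers (1 is 2 pi rad); "grip": the opening, from 0 (shut) to 1 (fully open). A call has 1 to 12 rows; each row is the pose to reach, as a shift and turn from the pose commanded when the call began, along the tool's axes at that moment; what a row does not reach only later rows make up. A row lasts 1/8 s, in which the tool goes at most 62.5 mm and 10.7 degrees, less where a joint would pass 70% of its speed; a pose out of reach is approached as far as the arm can. A shift or turn number past 1, either way, is cut back to 1. A call with a gripper value outside its range is refused whole. The fingers move at their own pace and stop on an object; "grip_force" is the grip in N (left out, the last holds). Time passes only in rows, so rows that repeat a pose let the fingers close. It gives the time, the measured TCP pose, the force, the opening and the grip force at its end, in the units of the state.
- get_obs(): the state, without advancing time (a new reading comes with each control period).
- grab_frame(name): name is "scene" or "top" or "wrist"; returns the picture (420x560x3 uint8, blue, green, red); there is no depth.
- get_calibration(name): a dict with "camera_matrix" (3x3 intrinsics, pixels), "eye" and "attitude" of the camera in the world; the wrist camera has in their place "T_tool_cam" (4x4, takes a point from camera to tool coordinates, whose origin is the TCP and whose axes are the flange's). Camera axes: x right, y down, z forward; pixel columns grow to the right and rows downward; lengths in m; the calibration is good to about 2 mm. A picture is of the moment at which its call begins: read the wrist's pose just before it. get_calibration takes no time and is no camera call.
- finish_job(): hands the job in; it is judged then, once.
The state is a dict: "time_s": time; "joints": joint angles; "qvel": joint speeds; "joint_efforts": joint torques, N m; "tcp_pos": TCP position; "ee_rot": TCP orientation; "ft_force": force on the tool from outside, world axes, zero at the start; "torque": the same for the moment, N m; "width": finger opening in m; "gripper_force": force on a finger pad.
Only numpy, scipy, OpenCV 4.12 (cv2) and the standard library are available. Lean on these libraries where they do the work, as an engineer would, in place of code of your own. Each camera call takes 0.05 s, during which the arm holds its last target. There are 200 camera calls.

## Working session

There is one attempt and no reset: what is moved stays moved. The work goes in short steps, Python scripts to look and compute and a tool call to move; the robot and the scene stay as the last step left them, time stands still between calls to the robot, and variables do not carry over. Pictures are saved under pics/ and viewed, at most 10 in all, crops included, and the job is handed in when it is done.

Besides the shell and the picture viewer there is one more tool, called as name(argument=value, ...), one argument or row to a line, values as JSON. jog_arm: Moves the arm, as the interface text tells. Its arguments: {"type":"object","properties":{"moves":{"type":"array"},"grip_force":{"type":"number"}},"required":["moves"]}

```bash
mkdir -p pics; ls
python3 - <<'E'
from workcell import *
import cv2,numpy as np
print(get_obs())
for n in ("scene","top"):
    cv2.imwrite(f"pics/{n}0.png",grab_frame(n)); print(n,get_calibration(n))
print(get_calibration("wrist"))
E
```

```text
pics
{'time_s': 0.0, 'joints': array([ 1.13896050e+00,  3.20320681e-01,  1.56567344e+00,  2.08240529e-06,
        1.25739890e+00, -2.00193596e-02]), 'qvel': array([ 0.00170298,  0.00055851, -0.00088646, -0.00038086, -0.0012746 ,
        0.00054578]), 'joint_efforts': array([-4.87629168e-04, -4.15537226e+01, -2.34160155e+01, -3.34620711e-05,
        8.10428144e-03,  1.23110703e-05]), 'tcp_pos': array([0.22998319, 0.52652485, 0.24946787]), 'ee_rot': array([-6.42236269e-01, -3.07483063e+00,  2.75509923e-03]), 'ft_force': array([0.39023661, 0.51979933, 0.39529277]), 'torque': array([-0.0495275 ,  0.02260758,  0.00562904]), 'gripper_force': 0.0, 'width': 0.08521828863498017}
scene {'camera_matrix': array([[526.89329581,   0.        , 274.07923828],
       [  0.        , 526.89329581, 211.80964975],
       [  0.        ,   0.        ,   1.        ]]), 'eye': array([ 1.36259921, -0.18268204,  0.95510727]), 'attitude': array([-1.91293125, -1.54264036,  0.61859809])}
top {'camera_matrix': array([[401.34386   ,   0.        , 284.79854661],
       [  0.        , 401.34386   , 209.56839061],
       [  0.        ,   0.        ,   1.        ]]), 'eye': array([0.53298055, 0.00601578, 0.97716482]), 'attitude': array([-2.20067594,  2.14106792, -0.12542295])}
{'camera_matrix': array([[354.412017  ,   0.        , 280.73246948],
       [  0.        , 354.412017  , 213.51708071],
       [  0.        ,   0.        ,   1.        ]]), 'T_tool_cam': array([[ 1.14701786e-03, -9.56084858e-01, -2.93087749e-01,
         7.46525157e-02],
       [ 9.99997246e-01,  4.96605229e-04,  2.29357237e-03,
        -1.17364486e-03],
       [-2.04730090e-03, -2.93089573e-01,  9.56082795e-01,
        -1.25264869e-01],
       [ 0.00000000e+00,  0.00000000e+00,  0.00000000e+00,
         1.00000000e+00]])}
```

View pics/scene0.png

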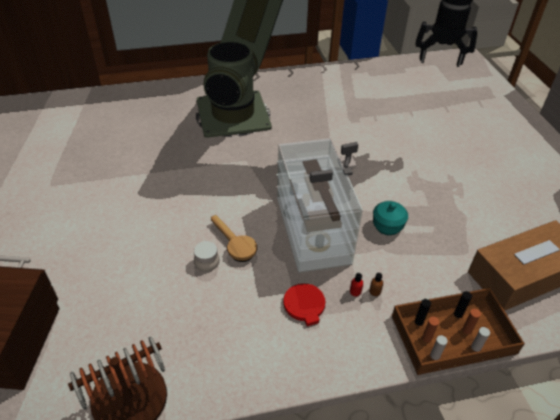

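View pics/top0.png

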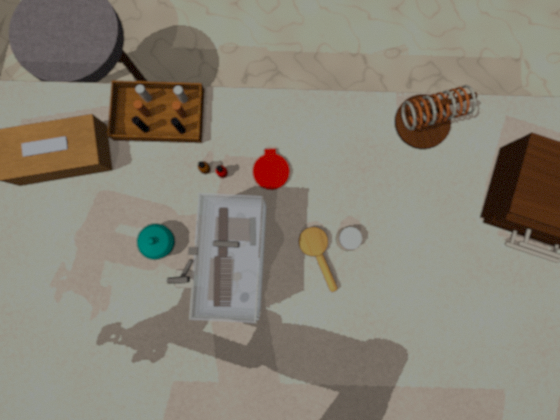

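The scene view shows the tower at about (318,205), with the clamp at (348,150) and the handle bar at (320,176). The top view shows the tower at (230,258), clamp bar at (180,278), handle bar at (227,244), comb running vertically at (222,258), and the pot at (155,241) close to the clamp. Next I'll measure these with rays.

```bash
cat > h.py <<'E'
from workcell import *
import cv2,numpy as np
from scipy.spatial.transform import Rotation as R
def cam(n,obs=None):
    c=get_calibration(n);K=c["camera_matrix"]
    if n!="wrist": return K,R.from_rotvec(c["attitude"]).as_matrix(),np.array(c["eye"])
    T=c["T_tool_cam"];Q=R.from_rotvec(obs["ee_rot"]).as_matrix()
    return K,Q@T[:3,:3],Q@T[:3,3]+obs["tcp_pos"]
def ray(C,uv):
    K,A,e=C;d=A@np.linalg.solve(K,[uv[0],uv[1],1.]);return e,d/np.linalg.norm(d)
def onz(C,uv,z):
    e,d=ray(C,uv);return e+d*(z-e[2])/d[2]
def proj(C,p):
    K,A,e=C;q=K@(A.T@(np.asarray(p)-e));return q[:2]/q[2]
def tri(*obs):
    M=np.zeros((3,3));b=np.zeros(3);L=[]
    for C,uv in obs:
        e,d=ray(C,uv);P=np.eye(3)-np.outer(d,d);M+=P;b+=P@e;L.append((P,e))
    x=np.linalg.solve(M,b);return x,[float(np.linalg.norm(P@(x-e))) for P,e in L]
def shot(fn):
    o=get_obs();im=grab_frame("wrist");cv2.imwrite(fn,im);np.save(fn[:-3]+"npy",np.r_[o["tcp_pos"],o["ee_rot"]]);return o,im
def wcam(fn):
    v=np.load(fn[:-3]+"npy");return cam("wrist",{"tcp_pos":v[:3],"ee_rot":v[3:]})
E
python3 - <<'E'
from h import *
S,T=cam("scene"),cam("top")
print("handle",tri((S,(320,176)),(T,(227,244))))
print("clamp",tri((S,(349,149)),(T,(179,280))))
print("corners rim",[onz(T,p,.176).round(3) for p in((202,196),(265,196),(191,319),(258,321))])
print("pot",tri((S,(391,208)),(T,(155,240))))
a=cv2.imread("pics/scene0.png")[130:280,260:380];b=cv2.imread("pics/top0.png")[180:335,145:275]
a=cv2.resize(a,None,fx=3.3,fy=3.9,interpolation=2);b=cv2.resize(b,(400,585),interpolation=2)
cv2.imwrite("pics/z.png",np.hstack([a[:585,:396],b]))
E
```

```text
handle (array([0.54625044, 0.11031215, 0.19349527]), [0.00011587505597292791, 0.00011587505597298762])
clamp (array([0.47529362, 0.19881962, 0.19827156]), [0.0003689287814632103, 0.0003689287814631797])
corners rim [array([0.641, 0.167, 0.176]), array([0.645, 0.04 , 0.176]), array([0.399, 0.177, 0.176]), array([0.399, 0.046, 0.176])]
pot (array([0.55356617, 0.2928081 , 0.06401786]), [0.0021291558510847476, 0.002129155851084873])
```

View pics/z.png

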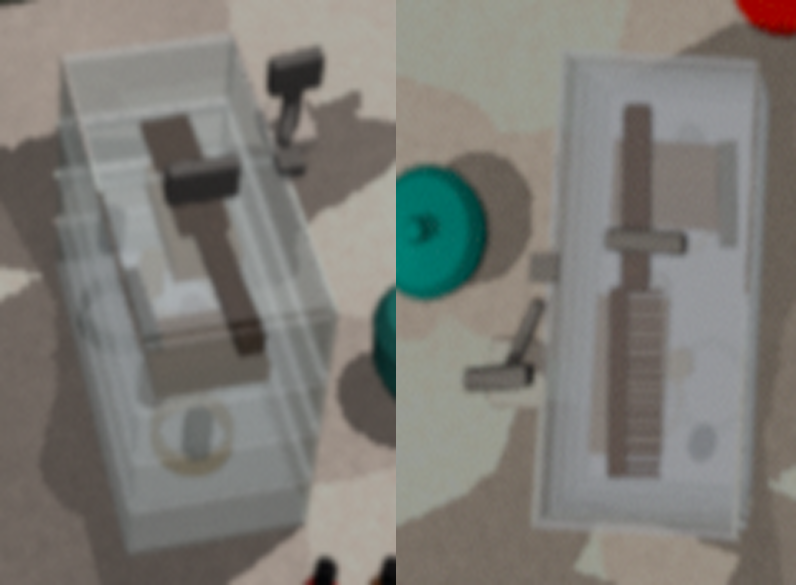

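The enlarged crops confirm the layout: the knob bar lies across the tower with its tongue towards +x, the ear is ahead of it, and the comb handle passes below the cover handle. The clipper lies near the -y wall at (727,195) in the crop. The triangulated points agree with the given offsets (handle z 0.193, clamp z 0.198, tower yaw about -0.03). Next I'll work out the first move.

```bash
cat >> h.py <<'E'
def plan(goal,yaw_y=None):
    "tool shift to world goal; roll so tool y lies along world direction yaw_y (mod pi)"
    o=get_obs();Q=R.from_rotvec(o["ee_rot"]).as_matrix()
    print("dp",(Q.T@(np.array(goal)-o["tcp_pos"])).round(4),"q",o["joints"].round(2),"y-dir",np.arctan2(Q[1,1],Q[0,1]).round(3),"tilt",Q[:,2].round(3))
    if yaw_y is not None:
        d=np.arctan2(Q[1,1],Q[0,1])-yaw_y   # roll about down axis is clockwise
        print("roll options",((d+np.pi/2)%np.pi-np.pi/2))
E
python3 - <<'E'
from h import *
Q=R.from_rotvec(get_obs()["ee_rot"]).as_matrix();print(Q.round(3))
plan((.46,.16,.36),-.03)
E
```

```text
[[-0.916  0.4   -0.001]
 [ 0.4    0.916 -0.001]
 [ 0.    -0.002 -1.   ]]
dp [-0.3575 -0.244  -0.1101] q [ 1.14  0.32  1.57 -0.    1.26 -0.02] y-dir 1.159 tilt [-0.001 -0.001 -1.   ]
roll options 1.1889599138083513
```

Units first: shifts go in shares of 0.75 m and turns go in shares of 2 pi rad. So -0.406 m / 0.75 = -0.5413, -0.256 m / 0.75 = -0.3413, 1.189 rad / 6.2832 = 0.1892.

jog_arm(
  moves=[
    {"dp": [-0.1333, -0.08, -0.1733], "roll": 0.0318, "grip": 1},
    {"dp": [-0.5413, -0.3413, -0.1733], "roll": 0.1892, "grip": 1},
    {"dp": [-0.5413, -0.3413, -0.1733], "roll": 0.1892, "grip": 1},
    {"dp": [-0.5413, -0.3413, -0.1733], "roll": 0.1892, "grip": 1},
    {"dp": [-0.5413, -0.3413, -0.1733], "roll": 0.1892, "grip": 1},
    {"dp": [-0.5413, -0.3413, -0.1733], "roll": 0.1892, "grip": 1},
    {"dp": [-0.5413, -0.3413, -0.1733], "roll": 0.1892, "grip": 1},
    {"dp": [-0.5413, -0.3413, -0.1733], "roll": 0.1892, "grip": 1},
    {"dp": [-0.5413, -0.3413, -0.1733], "roll": 0.1892, "grip": 1},
    {"dp": [-0.5413, -0.3413, -0.1733], "roll": 0.1892, "grip": 1},
  ],
)

```text
time_s: 1.35
tcp_pos: [0.4996, 0.1297, 0.3798]
ee_rot: [-2.255, -2.186, 0.001]
ft_force: [0.1, 0.4, 0.1]
width: 0.0854
gripper_force: 0.0
```

Run:
```python
from h import *
o,im=shot("pics/w1.png");print(o["tcp_pos"],o["time_s"],o["joints"].round(2),R.from_rotvec(o["ee_rot"]).as_matrix().round(3).tolist())
```

```text
[0.49964406 0.12965459 0.37978813] 1.35 [0.23 0.17 1.45 0.   1.53 0.26] [[0.031, 1.0, -0.001], [1.0, -0.031, 0.0], [0.0, -0.001, -1.0]]
```

View pics/w1.png

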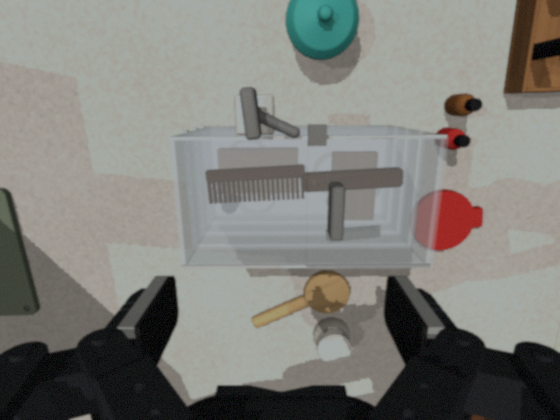

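The wrist view shows the knob bar's top face at about (243-256, 90-137) and the tongue running to (297,132). The ear is at (317,134), the cover handle at (337,183-240), the comb from (207,185) to (402,177), and the clipper at (355,232). I'll take a second view on the way to the clamp.

In the tool's units: 0.068 m / 0.75 = 0.0907, 0.06 m / 0.75 = 0.08.

jog_arm(
  moves=[
    {"dp": [0.0907, -0.036, 0.08], "roll": 0, "grip": 0.6},
    {"dp": [0.0907, -0.036, 0.08], "roll": 0, "grip": 0.6},
    {"dp": [0.0907, -0.036, 0.08], "roll": 0, "grip": 0.6},
    {"dp": [0.0907, -0.036, 0.08], "roll": 0, "grip": 0.6},
  ],
)

```text
time_s: 1.9
tcp_pos: [0.4747, 0.1992, 0.3211]
ee_rot: [2.252, 2.189, 0.002]
ft_force: [-0.1, 0.1, -0.3]
width: 0.0513
gripper_force: 0.0
```

Run:
```python
from h import *
o,im=shot("pics/w2.png");print(o["tcp_pos"],o["time_s"])
for fn in("pics/w1.png","pics/w2.png"):
    im=cv2.imread(fn);hsv=cv2.cvtColor(im,cv2.COLOR_BGR2HSV)
    m=cv2.inRange(hsv,(0,0,40),(179,60,125));m[265:]=0
    for c in cv2.findContours(m,0,2)[0]:
        if 120<cv2.contourArea(c)<6000: print(fn,[[round(float(x),1) for x in np.ravel(t)] for t in cv2.minAreaRect(c)[:2]],round(cv2.minAreaRect(c)[2]),cv2.boundingRect(c))
a=cv2.imread("pics/w1.png")[70:260,160:460];b=cv2.imread("pics/w2.png")[0:420]
cv2.imwrite("pics/w12.png",cv2.resize(b[:300,130:530],(800,600),interpolation=2))
```

```text
[0.47466062 0.19920173 0.32108239] 1.9
pics/w1.png [[28.0, 226.0], [76.0, 56.0]] 90 (0, 188, 57, 77)
pics/w1.png [[303.2, 202.1], [196.3, 75.9]] 2 (206, 164, 197, 78)
pics/w1.png [[450.0, 154.0], [12.0, 22.0]] 0 (444, 143, 13, 23)
pics/w1.png [[317.5, 135.0], [20.0, 19.0]] 90 (308, 125, 20, 21)
pics/w1.png [[269.5, 112.5], [52.2, 58.1]] 88 (240, 87, 60, 53)
pics/w1.png [[530.2, 99.5], [56.3, 22.1]] 7 (503, 85, 57, 24)
pics/w1.png [[332.8, 55.9], [50.3, 69.9]] 72 (292, 21, 69, 63)
pics/w2.png [[6.5, 255.5], [17.0, 13.0]] 90 (0, 247, 14, 18)
pics/w2.png [[378.5, 231.5], [25.0, 69.0]] 90 (344, 219, 70, 26)
pics/w2.png [[479.4, 214.0], [29.9, 22.9]] 85 (467, 200, 26, 29)
pics/w2.png [[335.5, 225.0], [219.0, 78.0]] 0 (226, 186, 220, 79)
pics/w2.png [[487.5, 176.1], [36.9, 18.1]] 42 (478, 157, 26, 36)
pics/w2.png [[353.6, 112.0], [30.3, 72.6]] 84 (316, 93, 73, 35)
```

View pics/w12.png

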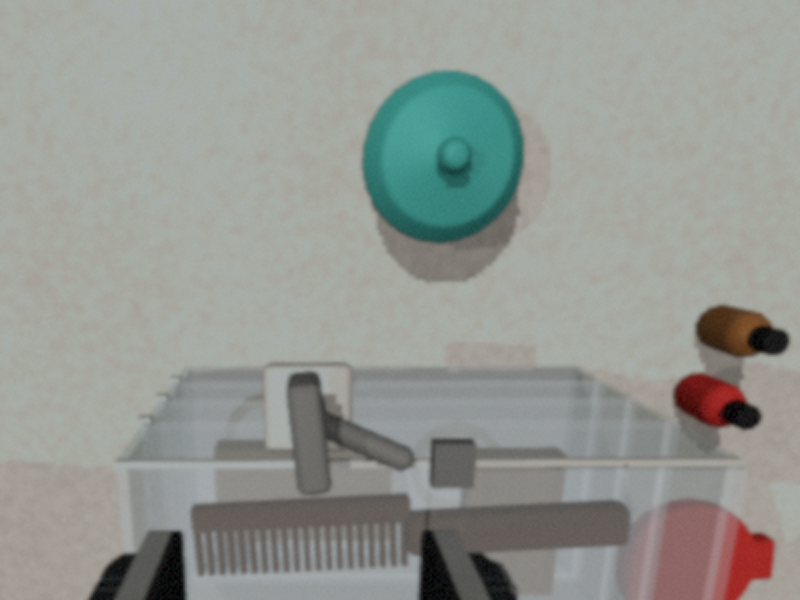

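In this crop the knob bar's top runs from (303,377) to (314,488), the tongue to (410,460), and the ear is at (452,462). The +y rim corners are at (122,461) and (740,461), and the comb runs from (193,510) to (628,520). Next I'll triangulate.

Run:
```python
from h import *
A,B=wcam("pics/w1.png"),wcam("pics/w2.png")
f=lambda u,v:(130+u/2,v/2)
P=dict(knob=((250,113),f(308.5,432)),kn_far=((247.5,90),f(303,376)),kn_near=((253,135),f(314,488)),ear=((317.5,135),f(452,463)),rimL=((175,137),f(122,461)),rimR=((446,137),f(740,461)),handle_end=((402,176),f(628,520)),tooth_end=((207,185),f(193,535)))
for k,(a,b) in P.items():
    x,r=tri((A,a),(B,b));print(k,x.round(4),np.round(r,4))
for k,z in(("knob",.217),("kn_far",.217),("kn_near",.217),("rimL",.176),("rimR",.176)):
    print(k,onz(A,P[k][0],z).round(4),onz(B,P[k][1],z).round(4))
print("handle top z.21",onz(A,(336.5,183),.21),onz(A,(336.5,240),.21), "S/T", )
print("rim -y",onz(A,(184,265),.176),onz(A,(432,265),.176))
```

```text
knob [0.477  0.1985 0.2085] [0.0003 0.0003]
kn_far [0.4753 0.2165 0.1992] [0.0005 0.0005]
kn_near [0.4788 0.1817 0.2191] [0.0003 0.0003]
ear [0.533  0.1776 0.1865] [0.0002 0.0002]
rimL [0.4034 0.1789 0.1772] [0.0014 0.0014]
rimR [0.6507 0.1717 0.1774] [0.0002 0.0002]
handle_end [0.6261 0.1297 0.1406] [0.0005 0.0005]
tooth_end [0.4204 0.1246 0.1337] [0.0001 0.0001]
knob [0.4774 0.1985 0.217 ] [0.4772 0.2012 0.217 ]
kn_far [0.4764 0.2156 0.217 ] [0.4758 0.2207 0.217 ]
kn_near [0.4789 0.1816 0.217 ] [0.4786 0.1808 0.217 ]
rimL [0.4045 0.1789 0.176 ] [0.4016 0.1782 0.176 ]
rimR [0.6512 0.1715 0.176 ] [0.6518 0.1713 0.176 ]
handle top z.21 [0.54699278 0.13915554 0.21      ] [0.54780239 0.08741303 0.21      ] S/T
rim -y [0.39872707 0.051502   0.176     ] [0.65040692 0.04401021 0.176     ]
```

Yaw is about -0.03 from the rims, the knob is at (0.4775,0.199), and its bar stands about 0.1 rad open. Heights match the text: ear 0.1865, rim 0.177, comb 0.134-0.141. Next I'll descend onto the knob and grip.

In the tool's units: 0.106 m / 0.75 = 0.1413, 0.08 m / 0.75 = 0.1067, -0.1 rad / 6.2832 = -0.0159.

jog_arm(
  moves=[
    {"dp": [0, 0.004, 0.0667], "roll": -0.0159, "grip": 0.6},
    {"dp": [0, 0.004, 0.1067], "roll": -0.0159, "grip": 0.6},
    {"dp": [0, 0.004, 0.1267], "roll": -0.0159, "grip": 0.6},
    {"dp": [0, 0.004, 0.1413], "roll": -0.0159, "grip": 0.6},
    {"dp": [0, 0.004, 0.1413], "roll": -0.0159, "grip": 0.6},
    {"dp": [0, 0.004, 0.1413], "roll": -0.0159, "grip": 0},
    {"dp": [0, 0.004, 0.1413], "roll": -0.0159, "grip": 0},
    {"dp": [0, 0.004, 0.1413], "roll": -0.0159, "grip": 0},
    {"dp": [0, 0.004, 0.1413], "roll": -0.0159, "grip": 0},
    {"dp": [0, 0.004, 0.1413], "roll": -0.0159, "grip": 0},
  ],
  grip_force=35,
)

```text
time_s: 3.2
tcp_pos: [0.4773, 0.1987, 0.2153]
ee_rot: [-2.142, -2.297, -0.0]
ft_force: [-3.7, -1.0, 5.8]
width: 0.0111
gripper_force: 37.3
```

Run:
```python
from h import *
plan((.4775,.199,.215),-.03);o=get_obs();print(o["torque"],o["ft_force"],o["width"],o["tcp_pos"])
```

```text
dp [0.0003 0.0002 0.0003] q [0.37 0.25 1.75 0.   1.14 0.3 ] y-dir 0.07 tilt [-0.     0.001 -1.   ]
roll options 0.10006712807324791
[-0.012083    0.55738147 -0.01657513] [-3.7349467  -1.01175058  5.77141382] 0.011140826181190522 [0.47730327 0.19867957 0.21527606]
```

In the tool's units: -0.001 m / 0.75 = -0.0013, -1.47 rad / 6.2832 = -0.234.

jog_arm(
  moves=[
    {"dp": [0, 0, -0.0013], "roll": -0.0191, "grip": 0},
    {"dp": [0, 0, -0.0013], "roll": -0.0414, "grip": 0},
    {"dp": [0, 0, -0.0013], "roll": -0.0637, "grip": 0},
    {"dp": [0, 0, -0.0013], "roll": -0.0859, "grip": 0},
    {"dp": [0, 0, -0.0013], "roll": -0.1082, "grip": 0},
    {"dp": [0, 0, -0.0013], "roll": -0.1305, "grip": 0},
    {"dp": [0, 0, -0.0013], "roll": -0.1528, "grip": 0},
    {"dp": [0, 0, -0.0013], "roll": -0.1751, "grip": 0},
    {"dp": [0, 0, -0.0013], "roll": -0.1974, "grip": 0},
    {"dp": [0, 0, -0.0013], "roll": -0.2165, "grip": 0},
    {"dp": [0, 0, -0.0013], "roll": -0.234, "grip": 0},
    {"dp": [0, 0, -0.0013], "roll": -0.2419, "grip": 0},
  ],
)

```text
time_s: 4.7
tcp_pos: [0.4772, 0.1987, 0.2153]
ee_rot: [0.03, -3.14, -0.001]
ft_force: [-2.9, 0.8, 1.7]
width: 0.0114
gripper_force: 42.1
```

Run:
```python
from h import *
plan((.4775,.199,.215),1.54);o=get_obs();print(o["torque"],o["ft_force"],o["width"],o["tcp_pos"])
```

```text
dp [-0.0003  0.0003  0.0003] q [ 0.37  0.26  1.75  0.    1.14 -1.22] y-dir 1.59 tilt [-0.001  0.001 -1.   ]
roll options 0.049721043947055454
[ 0.10432047  0.40088079 -0.90058013] [-2.86335642  0.83959757  1.72632123] 0.011380346650132987 [0.47722166 0.19872383 0.2153291 ]
```

The reaction moment is now -0.9 N m, far above the 0.05 N m friction, so the knob is at its stop. Next I'll release, rise, turn back and check.

In the tool's units: -0.1 m / 0.75 = -0.1333, -0.03 m / 0.75 = -0.04, 1.62 rad / 6.2832 = 0.2578.

jog_arm(
  moves=[
    {"dp": [0, 0, 0], "roll": 0, "grip": 0.5},
    {"dp": [0, 0, 0], "roll": 0, "grip": 0.5},
    {"dp": [0, 0, 0], "roll": 0, "grip": 0.5},
    {"dp": [0, 0, -0.04], "roll": 0, "grip": 0.5},
    {"dp": [0, 0, -0.1067], "roll": 0.0159, "grip": 0.5},
    {"dp": [0, 0, -0.1333], "roll": 0.1432, "grip": 0.5},
    {"dp": [0, 0, -0.1333], "roll": 0.2578, "grip": 0.5},
    {"dp": [0, 0, -0.1333], "roll": 0.2578, "grip": 0.5},
    {"dp": [0, 0, -0.1333], "roll": 0.2578, "grip": 0.5},
    {"dp": [0, 0, -0.1333], "roll": 0.2578, "grip": 0.5},
    {"dp": [0, 0, -0.1333], "roll": 0.2578, "grip": 0.5},
    {"dp": [0, 0, -0.1333], "roll": 0.2578, "grip": 0.5},
  ],
)

```text
time_s: 6.2
tcp_pos: [0.4779, 0.1985, 0.3153]
ee_rot: [2.023, 2.403, 0.0]
ft_force: [-0.2, -1.0, -0.2]
width: 0.0426
gripper_force: 0.0
```

Run:
```python
from h import *
o,im=shot("pics/w3.png");plan((.547,.113,.21),-.03)
cv2.imwrite("pics/w3c.png",cv2.resize(im[100:340,150:470],(800,600),interpolation=2))
```

```text
dp [-0.0958  0.0539  0.1054] q [ 0.37  0.19  1.58 -0.    1.37  0.2 ] y-dir 0.167 tilt [ 0.  0. -1.]
roll options 0.19742146956128215
```

View pics/w3c.png

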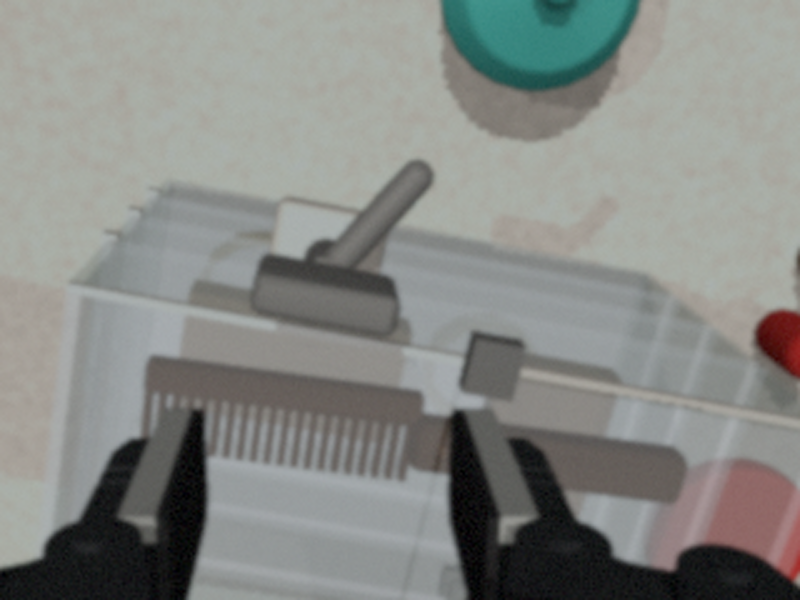

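The knob bar is now parallel to the rim at (262-395, 258-330) and the tongue points outward at (420,170), so the clamp is fully turned and the ear at (493,365) is free. Next is the cover handle.

In the tool's units: 0.106 m / 0.75 = 0.1413, -0.096 m / 0.75 = -0.128, 0.197 rad / 6.2832 = 0.0314.

jog_arm(
  moves=[
    {"dp": [-0.0667, 0.04, 0.0267], "roll": 0.0159, "grip": 0.5},
    {"dp": [-0.128, 0.072, 0.0667], "roll": 0.0314, "grip": 0.5},
    {"dp": [-0.128, 0.072, 0.0667], "roll": 0.0314, "grip": 0.5},
    {"dp": [-0.128, 0.072, 0.0933], "roll": 0.0314, "grip": 0.5},
    {"dp": [-0.128, 0.072, 0.12], "roll": 0.0314, "grip": 0.5},
    {"dp": [-0.128, 0.072, 0.1413], "roll": 0.0314, "grip": 0.5},
    {"dp": [-0.128, 0.072, 0.1413], "roll": 0.0314, "grip": 0.5},
    {"dp": [-0.128, 0.072, 0.1413], "roll": 0.0314, "grip": 0},
    {"dp": [-0.128, 0.072, 0.1413], "roll": 0.0314, "grip": 0},
    {"dp": [-0.128, 0.072, 0.1413], "roll": 0.0314, "grip": 0},
    {"dp": [-0.128, 0.072, 0.1413], "roll": 0.0314, "grip": 0},
    {"dp": [-0.128, 0.072, 0.1413], "roll": 0.0314, "grip": 0},
  ],
  grip_force=30,
)

```text
time_s: 7.75
tcp_pos: [0.5481, 0.1138, 0.2104]
ee_rot: [2.243, 2.199, 0.003]
ft_force: [-1.5, 0.2, 5.7]
width: 0.0113
gripper_force: 33.3
```

Run:
```python
from h import *
plan((.547,.113,.21),-.03);o=get_obs();print(o["torque"],o["ft_force"],o["width"],o["tcp_pos"])
```

```text
dp [-0.0008 -0.0011  0.0004] q [0.18 0.32 1.66 0.   1.15 0.2 ] y-dir -0.02 tilt [ 0.001  0.001 -1.   ]
roll options 0.010207038153995596
[ 0.07963684  0.32529827 -0.14487453] [-1.47214239  0.20323831  5.65093326] 0.011346705071412595 [0.54811278 0.11381549 0.21040529]
```

In the tool's units: -0.121 m / 0.75 = -0.1613, -0.001 m / 0.75 = -0.0013, 0.01 rad / 6.2832 = 0.0016.

jog_arm(
  moves=[
    {"dp": [0, -0.0133, -0.0013], "roll": 0.0016, "grip": 0},
    {"dp": [0, -0.0293, -0.0013], "roll": 0.0016, "grip": 0},
    {"dp": [0, -0.0453, -0.0013], "roll": 0.0016, "grip": 0},
    {"dp": [0, -0.0613, -0.0013], "roll": 0.0016, "grip": 0},
    {"dp": [0, -0.0773, -0.0013], "roll": 0.0016, "grip": 0},
    {"dp": [0.0013, -0.0933, -0.0013], "roll": 0.0016, "grip": 0},
    {"dp": [0.0013, -0.1093, -0.0013], "roll": 0.0016, "grip": 0},
    {"dp": [0.0013, -0.1253, -0.0013], "roll": 0.0016, "grip": 0},
    {"dp": [0.0013, -0.1413, -0.0013], "roll": 0.0016, "grip": 0},
    {"dp": [0.0013, -0.152, -0.0013], "roll": 0.0016, "grip": 0},
    {"dp": [0.0013, -0.1587, -0.0013], "roll": 0.0016, "grip": 0},
    {"dp": [0.0013, -0.1613, -0.0013], "roll": 0.0016, "grip": 0},
  ],
)

```text
time_s: 9.25
tcp_pos: [0.4299, 0.1168, 0.2105]
ee_rot: [2.249, 2.185, 0.009]
ft_force: [13.3, -0.8, -5.6]
width: 0.0115
gripper_force: 31.8
```

Run:
```python
from h import *
plan((.4302,.1168,.21),-.03);o=get_obs();print(o["torque"],o["ft_force"],o["width"],o["tcp_pos"])
```

```text
dp [0.0001 0.0003 0.0005] q [ 0.24  0.14  1.91 -0.    1.08  0.27] y-dir -0.029 tilt [ 0.008 -0.    -1.   ]
roll options 0.0011297678323416438
[-0.09828753 -2.01733208  0.19152047] [13.31330307 -0.77274941 -5.58484154] 0.011537722525868557 [0.42990957 0.11675325 0.21050322]
```

There is a 13 N push-back after 118 mm of travel, so the cover is at its stop. Next I'll release and go above the opening, turned for the comb.

In the tool's units: 0.14 m / 0.75 = 0.1867, -0.12 m / 0.75 = -0.16, -1.57 rad / 6.2832 = -0.2499.

jog_arm(
  moves=[
    {"dp": [0, 0.0013, 0], "roll": 0, "grip": 0.45},
    {"dp": [0, 0.0013, 0], "roll": 0, "grip": 0.45},
    {"dp": [0, 0.0013, 0], "roll": 0, "grip": 0.45},
    {"dp": [0, 0.0013, -0.04], "roll": 0, "grip": 0.45},
    {"dp": [0, 0.0013, -0.1067], "roll": 0, "grip": 0.45},
    {"dp": [0.0053, 0.0667, -0.16], "roll": -0.0239, "grip": 0.45},
    {"dp": [0.0053, 0.1867, -0.16], "roll": -0.0955, "grip": 0.45},
    {"dp": [0.0053, 0.1867, -0.16], "roll": -0.2499, "grip": 0.45},
    {"dp": [0.0053, 0.1867, -0.16], "roll": -0.2499, "grip": 0.45},
    {"dp": [0.0053, 0.1867, -0.16], "roll": -0.2499, "grip": 0.45},
    {"dp": [0.0053, 0.1867, -0.16], "roll": -0.2499, "grip": 0.45},
    {"dp": [0.0053, 0.1867, -0.16], "roll": -0.2499, "grip": 0.45},
  ],
)

```text
time_s: 10.75
tcp_pos: [0.5667, 0.1167, 0.3299]
ee_rot: [-0.499, -3.1, 0.001]
ft_force: [-0.0, 0.7, 0.5]
width: 0.0383
gripper_force: 0.0
```

In the tool's units: -0.3 rad / 6.2832 = -0.0477.

jog_arm(
  moves=[
    {"dp": [0, 0, 0], "roll": -0.0477, "grip": 0.45},
    {"dp": [0, 0, 0], "roll": -0.0477, "grip": 0.45},
    {"dp": [0, 0, 0], "roll": -0.0477, "grip": 0.45},
  ],
)

```text
time_s: 11.12
tcp_pos: [0.5667, 0.1168, 0.33]
ee_rot: [-0.042, -3.14, 0.0]
ft_force: [0.1, -0.0, 0.1]
width: 0.0384
gripper_force: 0.0
```

Run:
```python
from h import *
o,im=shot("pics/w4.png");plan((.58,.127,.16),1.54);print(o["tcp_pos"])
```

```text
dp [-0.0131  0.0106  0.1701] q [ 0.18  0.29  1.41  0.    1.44 -1.36] y-dir 1.543 tilt [-0.001 -0.    -1.   ]
roll options 0.0034874991693014668
[0.56668808 0.11675198 0.33003746]
```

View pics/w4.png

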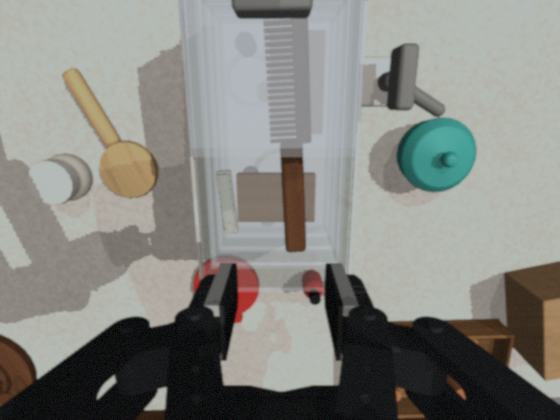

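The picture shows the opening clear from row 157 down, with the bare brown handle from (291,160) to (295,250). The clipper is well to the left at (228,200), and the cover handle is at the far near-end (272,5).

Run:
```python
from h import *
C,A=wcam("pics/w4.png"),wcam("pics/w1.png")
im=cv2.imread("pics/w4.png");h=cv2.cvtColor(im,cv2.COLOR_BGR2HSV)
m=cv2.inRange(h,(0,110,20),(15,255,140));m[:158]=0;m[256:]=0;m[:,:275]=0;m[:,312:]=0
m=cv2.morphologyEx(m,cv2.MORPH_OPEN,np.ones((3,3)))
ys,xs=np.nonzero(m);print(len(xs),xs.min(),xs.max(),ys.min(),ys.max())
pts=[]
for r in range(165,246,10):
    x=np.nonzero(m[r])[0];pts.append(onz(C,(x.mean(),r),.146));w=onz(C,(x.max()+.5,r),.146)-onz(C,(x.min()-.5,r),.146);print(r,x.min(),x.max(),pts[-1].round(4),np.linalg.norm(w).round(4))
p=np.array(pts);s=np.polyfit(p[:,0],p[:,1],1);print("slope",s[0])
e=onz(C,(295,251),.146);print("end",e)
for d in(.03,.035,.0375): print(d,e[0]-d,np.polyval(s,e[0]-d))
print("end tri",tri((C,(295,249)),(A,(402,177))))
x=.58;plan((x,np.polyval(s,x),.153),np.pi/2+s[0])
```

```text
1731 283 304 158 250
165 283 301 [0.5423 0.1268 0.146 ] 0.0167
175 283 302 [0.5511 0.1271 0.146 ] 0.0177
185 283 302 [0.5602 0.1269 0.146 ] 0.0178
195 284 303 [0.5694 0.1277 0.146 ] 0.018
205 284 303 [0.5787 0.1275 0.146 ] 0.0181
215 285 303 [0.5882 0.1279 0.146 ] 0.0174
225 286 303 [0.5979 0.1282 0.146 ] 0.0166
235 287 303 [0.6077 0.1285 0.146 ] 0.0158
245 287 304 [0.6177 0.1288 0.146 ] 0.0169
slope 0.026844314055885155
end [0.62378084 0.1282845  0.146     ]
0.03 0.5937808373116416 0.12810510588478133
0.035 0.5887808373116415 0.1279708843145019
0.0375 0.5862808373116416 0.1279037735293622
end tri (array([0.62593038, 0.12843692, 0.1375487 ]), [0.0006098322065254724, 0.0006098322065255748])
dp [-0.0131  0.0114  0.1771] q [ 0.18  0.29  1.41  0.    1.44 -1.36] y-dir 1.543 tilt [-0.001 -0.    -1.   ]
roll options -0.05415314168148022
```

The handle grip is at (0.587,0.128), comb yaw +0.027, and the triangulated handle end at 0.1375 matches the expected 0.138. Next I'll descend and grip.

In the tool's units: 0.178 m / 0.75 = 0.2373, -0.02 m / 0.75 = -0.0267, -0.054 rad / 6.2832 = -0.0086.

jog_arm(
  moves=[
    {"dp": [-0.0267, 0.016, 0.0667], "roll": -0.0086, "grip": 0.45},
    {"dp": [-0.0267, 0.016, 0.1333], "roll": -0.0086, "grip": 0.45},
    {"dp": [-0.0267, 0.016, 0.1733], "roll": -0.0086, "grip": 0.45},
    {"dp": [-0.0267, 0.016, 0.2067], "roll": -0.0086, "grip": 0.45},
    {"dp": [-0.0267, 0.016, 0.2267], "roll": -0.0086, "grip": 0.45},
    {"dp": [-0.0267, 0.016, 0.2373], "roll": -0.0086, "grip": 0.45},
    {"dp": [-0.0267, 0.016, 0.2373], "roll": -0.0086, "grip": 0.45},
    {"dp": [-0.0267, 0.016, 0.2373], "roll": -0.0086, "grip": 0.1},
    {"dp": [-0.0267, 0.016, 0.2373], "roll": -0.0086, "grip": 0.1},
    {"dp": [-0.0267, 0.016, 0.2373], "roll": -0.0086, "grip": 0.1},
    {"dp": [-0.0267, 0.016, 0.2373], "roll": -0.0086, "grip": 0.1},
  ],
  grip_force=25,
)

```text
time_s: 12.55
tcp_pos: [0.5879, 0.1284, 0.1534]
ee_rot: [-0.045, 3.139, 0.001]
ft_force: [0.6, 0.4, 5.5]
width: 0.0195
gripper_force: 26.6
```

Run:
```python
from h import *
plan((.587,.128,.153));o=get_obs();print(o["torque"],o["ft_force"],o["width"],o["tcp_pos"],o["time_s"])
```

```text
dp [ 0.001  -0.0004  0.0004] q [ 0.2   0.43  1.64  0.    1.06 -1.4 ] y-dir 1.599 tilt [ 0.002  0.001 -1.   ]
[0.01601814 0.05101735 0.01052138] [0.62186057 0.39588866 5.45595893] 0.01950153162277077 [0.58793773 0.12844411 0.15344944] 12.55
```

In the tool's units: -0.044 m / 0.75 = -0.0587, -0.028 m / 0.75 = -0.0373.

jog_arm(
  moves=[
    {"dp": [0, 0, -0.008], "roll": 0, "grip": 0.1},
    {"dp": [0, 0, -0.0187], "roll": 0, "grip": 0.1},
    {"dp": [0, 0, -0.0293], "roll": 0, "grip": 0.1},
    {"dp": [0, 0, -0.0373], "roll": 0, "grip": 0.1},
    {"dp": [0, 0, -0.0427], "roll": 0, "grip": 0.1},
    {"dp": [0, 0, -0.048], "roll": 0, "grip": 0.1},
    {"dp": [0, 0, -0.0533], "roll": 0, "grip": 0.1},
    {"dp": [0, 0, -0.0587], "roll": 0, "grip": 0.1},
    {"dp": [0, 0, -0.0587], "roll": 0, "grip": 0.1},
  ],
)

```text
time_s: 13.68
tcp_pos: [0.5873, 0.1282, 0.1965]
ee_rot: [-0.045, 3.141, -0.0]
ft_force: [-0.4, 0.3, -3.8]
width: 0.0194
gripper_force: 25.1
```

Run:
```python
from h import *
o=get_obs();print(o["torque"],o["ft_force"],o["width"],o["tcp_pos"],o["time_s"])
s,t=grab_frame("scene"),grab_frame("wrist")
a=cv2.resize(s[120:290,260:390],(440,575),interpolation=2);b=cv2.resize(t[:300,130:420],(360,372))
cv2.imwrite("pics/l1.png",np.hstack([a,cv2.copyMakeBorder(b,0,203,0,0,0)]))
```

```text
[ 0.01673442 -0.13658723 -0.01987016] [-0.39776641  0.31094907 -3.75801093] 0.019372125729680948 [0.58725455 0.12824069 0.19651142] 13.675
```

View pics/l1.png

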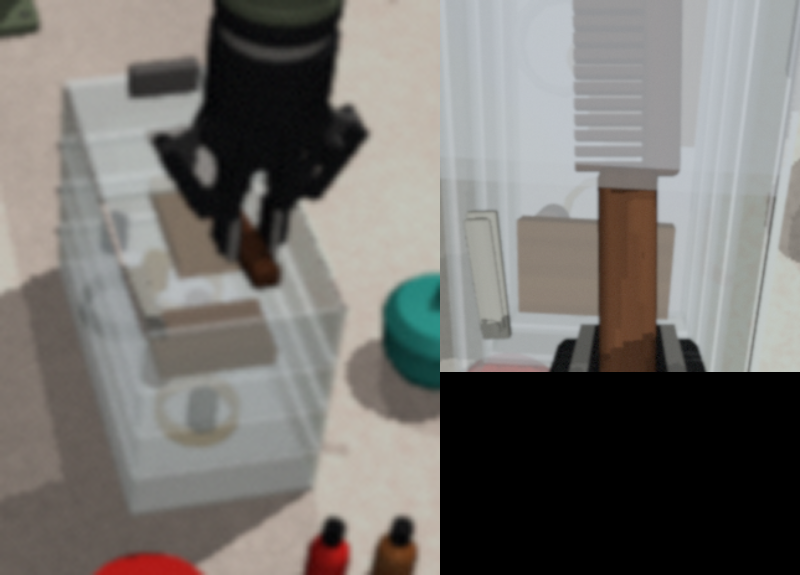

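The comb is pinched and tilting: the handle end is raised at (262,270) left, the toothed end is still under the cover, and the clipper is untouched at (488,272) right. Forces are small, so I'll draw it out along its slope.

In the tool's units: -0.08 m / 0.75 = -0.1067, -0.038 m / 0.75 = -0.0507.

jog_arm(
  moves=[
    {"dp": [-0.0107, 0, -0.004], "roll": 0, "grip": 0.1},
    {"dp": [-0.024, 0, -0.008], "roll": 0, "grip": 0.1},
    {"dp": [-0.0373, 0, -0.012], "roll": 0, "grip": 0.1},
    {"dp": [-0.0507, 0, -0.016], "roll": 0, "grip": 0.1},
    {"dp": [-0.064, 0, -0.02], "roll": 0, "grip": 0.1},
    {"dp": [-0.0773, 0, -0.024], "roll": 0, "grip": 0.1},
    {"dp": [-0.0907, 0, -0.028], "roll": 0, "grip": 0.1},
    {"dp": [-0.1013, 0, -0.032], "roll": 0, "grip": 0.1},
    {"dp": [-0.1067, 0, -0.0347], "roll": 0, "grip": 0.1},
    {"dp": [-0.1067, 0, -0.0347], "roll": 0, "grip": 0.1},
  ],
)

```text
time_s: 15.02
tcp_pos: [0.6678, 0.1306, 0.2225]
ee_rot: [-0.045, 3.14, 0.0]
ft_force: [-0.2, -0.4, -1.8]
width: 0.0192
gripper_force: 25.2
```

Run:
```python
from h import *
o=get_obs();print(o["torque"],o["ft_force"],o["width"],o["tcp_pos"],o["time_s"])
s,t=grab_frame("scene"),grab_frame("wrist")
a=cv2.resize(s[120:290,260:390],(440,575),interpolation=2);b=cv2.resize(t[:300,130:420],(360,372))
cv2.imwrite("pics/l2.png",np.hstack([a,cv2.copyMakeBorder(b,0,203,0,0,0)]))
```

```text
[ 0.00225389 -0.30254397 -0.02534445] [-0.20792482 -0.36038909 -1.7527769 ] 0.01920243461236311 [0.66777308 0.13060606 0.2224719 ] 15.025
```

View pics/l2.png

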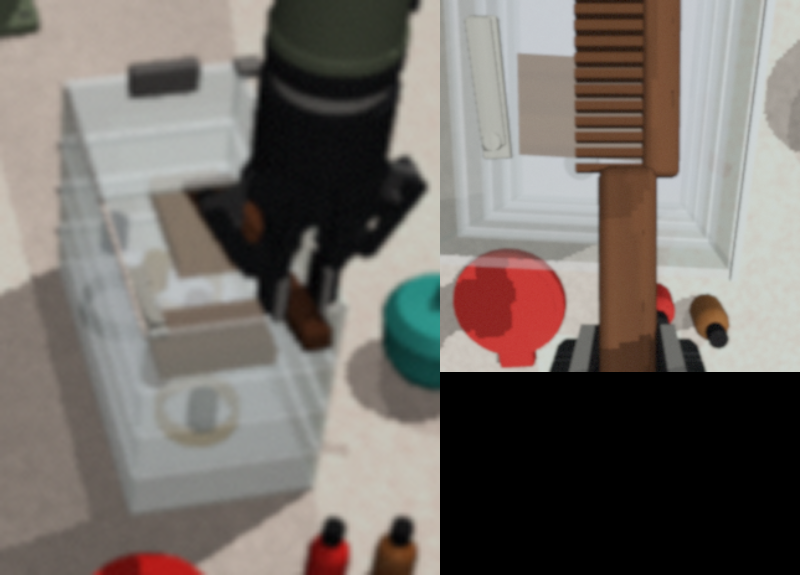

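Most of the comb is out and lies straight in the jaws; only the tooth end is still beneath the cover edge. I'll draw 45 mm more and then rise.

In the tool's units: -0.045 m / 0.75 = -0.06, -0.02 m / 0.75 = -0.0267.

jog_arm(
  moves=[
    {"dp": [-0.0133, 0, -0.004], "roll": 0, "grip": 0.1},
    {"dp": [-0.0267, 0, -0.008], "roll": 0, "grip": 0.1},
    {"dp": [-0.04, 0, -0.0133], "roll": 0, "grip": 0.1},
    {"dp": [-0.0533, 0, -0.0187], "roll": 0, "grip": 0.1},
    {"dp": [-0.06, 0, -0.0227], "roll": 0, "grip": 0.1},
    {"dp": [-0.06, 0, -0.0333], "roll": 0, "grip": 0.1},
    {"dp": [-0.06, 0, -0.0467], "roll": 0, "grip": 0.1},
    {"dp": [-0.06, 0, -0.06], "roll": 0, "grip": 0.1},
    {"dp": [-0.06, 0, -0.06], "roll": 0, "grip": 0.1},
  ],
)

```text
time_s: 16.25
tcp_pos: [0.7126, 0.132, 0.2691]
ee_rot: [-0.045, 3.138, 0.001]
ft_force: [0.9, 0.2, -0.6]
width: 0.0193
gripper_force: 25.3
```

Run:
```python
from h import *
o=get_obs();print(o["torque"],o["ft_force"],o["width"],o["tcp_pos"],o["time_s"],o["joints"].round(2))
```

```text
[-0.00377892 -0.02512921  0.05751311] [ 0.87913781  0.20939563 -0.59523195] 0.019256781026118965 [0.71257026 0.13197096 0.26908192] 16.25 [ 0.17  0.56  1.13  0.    1.45 -1.43]
```

Only the comb's weight remains (0.6 N), so it is free. Next I'll raise it well clear.

In the tool's units: -0.14 m / 0.75 = -0.1867, -0.13 m / 0.75 = -0.1733.

jog_arm(
  moves=[
    {"dp": [0, 0, -0.02], "roll": 0, "grip": 0.1},
    {"dp": [0, 0, -0.0467], "roll": 0, "grip": 0.1},
    {"dp": [0, 0, -0.0733], "roll": 0, "grip": 0.1},
    {"dp": [0, 0, -0.1], "roll": 0, "grip": 0.1},
    {"dp": [0, 0, -0.1267], "roll": 0, "grip": 0.1},
    {"dp": [0, 0, -0.1533], "roll": 0, "grip": 0.1},
    {"dp": [0, 0, -0.1733], "roll": 0, "grip": 0.1},
    {"dp": [0, 0, -0.1867], "roll": 0, "grip": 0.1},
    {"dp": [0, 0, -0.1867], "roll": 0, "grip": 0.1},
    {"dp": [0, 0, -0.1867], "roll": 0, "grip": 0.1},
    {"dp": [0, 0, -0.1867], "roll": 0, "grip": 0.1},
  ],
  grip_force=35,
)

```text
time_s: 17.62
tcp_pos: [0.7121, 0.1318, 0.4065]
ee_rot: [0.045, -3.14, 0.0]
ft_force: [0.1, 0.2, -2.0]
width: 0.0186
gripper_force: 39.5
```

Run:
```python
from h import *
o=get_obs();print(o["torque"],o["ft_force"],o["width"],o["tcp_pos"],o["time_s"],abs(o["qvel"]).max())
s,t=grab_frame("scene"),grab_frame("wrist");cv2.imwrite("pics/f_s.png",s)
cv2.imwrite("pics/fin.png",np.hstack([cv2.resize(s[50:350,180:450],(430,478)),cv2.resize(t,(370,278))[np.r_[0:278,[0]*200]]]))
```

```text
[ 0.0069521   0.02144442 -0.00381429] [ 0.11855388  0.21590928 -2.0217161 ] 0.018643492401352605 [0.71208742 0.13184999 0.40645137] 17.625 0.004455090826808105
```

View pics/fin.png

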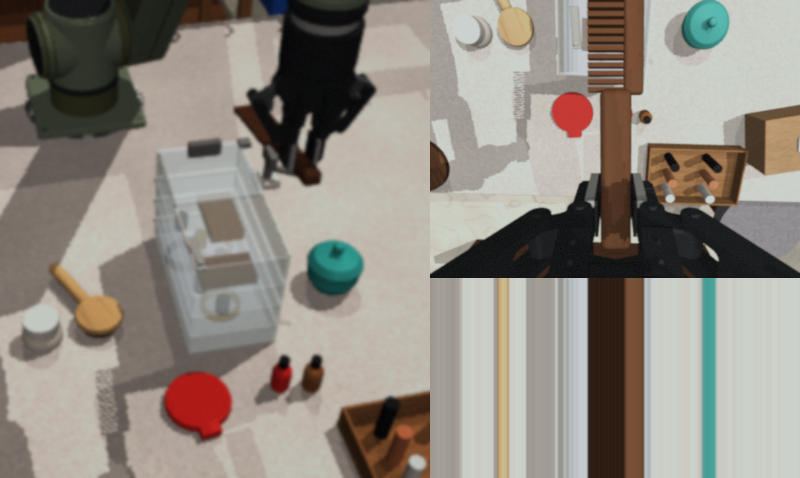

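The comb hangs tilted in the jaws, well above the tower. The cover is open with its handle at (205,148), the knob is still at (243,143), and the clipper and table items are in place. I'll check the tooth end's height and then hand in.

Run:
```python
from h import *
S=cam("scene")
n=np.array([-.027,1,0]);g=np.array([.712,.1318,.392])
for uv in((329.4,119),(379,163)):
    e,d=ray(S,uv);p=e+d*(n@(g-e))/(n@d);print(p.round(3),np.linalg.norm(p-g).round(3))
    if uv[0]<330: z=p[2];L=np.linalg.norm(p-g)
o=get_obs();print(o["width"],abs(o["qvel"]).max())
if z>.27 and .14<L<.195: print(finish_job())
```

```text
[0.523 0.127 0.325] 0.201
[0.758 0.133 0.402] 0.048
0.018800586864558256 0.003961333178678236
```

The slope (about 0.33) puts the tooth end at roughly 0.33-0.34 m. The over-length comes from picking the 36 mm wide end's corner rather than its axis. The 0.235 m requirement has a wide margin.

```bash
python3 -c "
from h import *
e,d=ray(cam('scene'),(329.4,119));n=np.array([-.027,1,0]);g=np.array([.712,.1138,.392]);p=e+d*(n@(g-e))/(n@d);print(p)
print(finish_job())"
```

```text
[0.56834681 0.10992136 0.35903373]
the job is handed in; nothing more can be done
None
```

I handed the job in with the clamp turned to its stop, the cover fully open, and the comb drawn out and held still in the gripper. I estimate its lowest end at 0.33–0.36 m, against the 0.235 m needed. The clipper and table items looked undisturbed in the last picture, and the clock read about 18 s of the 56 s allowed.

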